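# Clear the slide box and hold the drying chamber at its vent mark

## Task

The last slide box, the blue one, was left on the lid of the slide-drying chamber: lay it flat and square in the empty place of the pinwheel layer on the grey slab without shifting the other boxes, and let go of it. Then take the chamber's lid by its handle, raise it against its closing spring until the pointer stands on the red marker, so that the damp air can escape, and finish still holding the handle with the lid steady at that mark. Never let the lid slam, and leave the red marker and the pot, bottle and jar on the bench as they are.

Things in the scene. Friction and masses are not known exactly. Their poses are not given: they have to be found in the camera images.
- chamber: Pale sage-green slide-drying chamber, 290 (own x) x 250 (own y) x 114 mm, fixed to the bench. Origin under its centre on the bench; own x points from its front (lid handle side, own -x) to its hinge side (own +x), z up. The closed lid's flat top is 114 mm above the bench. A white scale band stands upright just outside its own -y side, up to 230 mm high.
- handle (a point): Black bar handle on the lid near its front edge: a round bar 12 mm thick, 124 mm long, parallel to the hinge line (along its own y, which is the chamber's own y), on two end posts with free space of 37 mm between bar and lid. Origin at the centre of the bar; own z is square to the lid. It moves with the lid. The bar can be pinched from above with the fingers in front of and behind it, and may turn between them as the lid rises.
- lid_hinge (a point): Point on the hinge line of the lid, midway along it, 106 mm above the bench. The hinge line is parallel to the chamber's own y. Axes as the chamber's. With the lid shut the handle bar's centre lies 250 mm from the hinge line towards the chamber's front (own -x) and 52 mm above it.
- lid (a joint): Opening angle of the lid in rad: 0 shut (as at the start), grows as the handle side rises, stop at 1.3. The lid with handle weighs about 0.5 kg and a spring in the hinge always pushes it shut; lifting at the handle takes about 4 to 8 N, and it slams when let go.
- marker (a joint): Where the red marker is set on the scale, in rad, counted like the lid angle: the lid's pointer stands on the marker's middle when the lid angle equals this value. Between 0.3 and 0.65, different each time; stiff in its place, not to be moved.
- pointer_tip (a point): Tip of the dark pointer needle fixed to the lid's side, in front of the white scale band, 140 mm from the hinge line and rising with the lid.
- marker_tip (a point): Inner end of the red marker (a red block 30 x 16 x 12 mm clamped on the white scale band, 16 mm along the band), 140 mm from the hinge line: the point where the pointer's tip has to stand.
- slide_box: Blue plastic slide box 90 (own x) x 46 (own y) x 32 (z) mm with a white label on top, 0.1 to 0.2 kg, lying flat on the lid. Origin at the centre of its underside; either way round is the same.
- slab: Grey plastic slab 170 x 170 x 16 mm, fixed to the bench, top 16 mm above it, with white outlines of four boxes laid as a pinwheel round an open middle. Origin under its centre on the bench. The blue box's place is the only empty one. The neighbours leave 5 mm between boxes; the open middle of the pinwheel, about 50 x 50 mm round the slab's centre, is where the inner finger fits beside the blue box, so hold it about 24 mm from its middle, at the end nearer the slab's centre.
- gap (a point): Centre of the empty place, on the slab's top, axes as the slab's: 25.5 mm from the slab's centre along the slab's -x and 47.5 mm along its -y. The blue box lies there with its 90 mm side along the slab's x.
- box_green: Green plastic slide box 90 (own x) x 46 (own y) x 32 (z) mm, standing on the slab as part of the layer; origin at the centre of its underside.
- box_yellow: Yellow plastic slide box 90 (own x) x 46 (own y) x 32 (z) mm, standing on the slab as part of the layer; origin at the centre of its underside.
- box_white: White plastic slide box 90 (own x) x 46 (own y) x 32 (z) mm, standing on the slab as part of the layer; origin at the centre of its underside.
- specimen_pot: Bystander: clear specimen pot with a blue cap, 48 mm across, 75 mm high, loose on the bench; origin under its centre.
- oil_bottle: Bystander: amber immersion-oil bottle, 32 mm across, 80 mm high, loose; origin under its centre.
- stain_jar: Bystander: white open staining jar, 60 mm across, 85 mm high, loose; origin under its centre.
Not all that is in view belongs to the job. Of the things that look like the slide_box, the largest one is meant. Of the things that look like the slab, take the one that is farthest from the robot's base at the start.

How it is judged:
By the outcome, as a careful person would: the job done as asked, in the order asked, and still so for the second after the job is handed in, while the arm keeps its last pose, push and grip.
It also fails if it takes over 54 s, if anything falls off the work surface, if the arm or the gripper's body presses on something with over 40 N, if the wrist force passes 120 N, or if a joint passes its speed limit or range.

## Robot

A 7-joint arm with a two-finger parallel gripper is mounted at the origin on the work surface. World frame = base frame: x ahead of the robot, y to its left, z up, the work surface at z = 0. Lengths are in mm, angles in degrees, forces in N, time in s.
With the tool pointing down it reaches from about 400 to 850 mm from the base axis. Payload 4.5 kg.
Tool frame: the origin (TCP) lies midway between the tips of the shut fingers; the grasp point (between the pads) lies robot.hold_point_z behind it (robot.hold_point_z is the distance from the TCP to the grasp point, in mm); z points along the fingers, y is the line along which they close (so a half turn about z gives the same grasp; the last joint's range is limited). The gripper opens to 85 mm and grips with 20 to 120 N. Pads are 22 mm wide; open, the fingers measure 114 mm over their backs; the gripper's body (76 mm by 85 mm) begins 54 mm behind the grasp point. The pads swing forward as they close: fully open they stand 13 mm farther back than shut.
Start: joints at [73.499, 39.483, -11.15, 89.685, 9.013, 51.709, -12.324], TCP at [197.702, -592.934, 206.917] pointing down, gripper open.
Joint ranges: [-172.22, 172.22], [-26.19, 119.32], [-84.43, 86.54], [7.71, 146.69], [-57.33, 237.33], [2.42, 119.75], [-152.13, 152.13]. Speed limits (degrees/s): [147.25, 147.25, 180, 180, 180, 180, 180].

## Interface

Orientations are given as [roll, pitch, yaw] about the fixed x, y, z axes, in that order (R = Rz(yaw) Ry(pitch) Rx(roll)).
In Python, from station import status, cams, robot gives the robot as it stands.
- The arm moves only by the shell command python3 -m handwheel 'ROWS' [FORCE]. ROWS is JSON, a list of rows, each a list of 7 numbers: the opening, from 0 (shut) to 1 (fully open), then the shift along the tool's x, y, z in cm, then the turn, a rotation vector about the tool's x, y, z in rad. A call has 1 to 5 rows; each row shifts and turns the commanded pose from where the row before left it, along the tool's axes as they then stand; what a row does not reach is not made up. A row lasts 1/8 s, in which the tool goes at most 62.5 mm and 10.7 degrees, less where a joint would pass 70% of its speed; a pose out of reach is approached as far as the arm can. A call is refused whole if a number of a shift passes 6.25 or a number of a turn 0.188, either way. A call with a gripper value outside its range is refused whole. The fingers move at their own pace and stop on an object; FORCE is the grip in N (left out, the last holds). Time passes only in rows, so rows that do not move let the fingers close. It gives the time, the measured TCP pose, the force, the opening and the grip force at its end, in the units of the state.
- status.observe(): the state, without advancing time (a new reading comes with each control period).
- cams.capture(name): name is "scene" or "top"; returns (picture, depth): 384x512x3 uint8, red, green, blue; 384x512 float32, mm along the optical axis (not along the pixel's ray), 0 where there is no reading.
- cams.camera_model(name): a dict with "K" (3x3 intrinsics, pixels), "eye" and "rotation" of the camera in the world. Camera axes: x right, y up, looking along -z (the intrinsics and any distortion apply to the point x, -y, -z); pixel columns grow to the right and rows downward; lengths in mm; the calibration is good to about 2 mm. A picture is of the moment at which its call begins. camera_model takes no time and is no camera call.
- robot.finish_job(): hands the job in; it is judged then, once.
The state is a dict: "time_s": time; "joints": joint angles; "qd": joint speeds; "tau": joint torques, N m; "tcp_pos": TCP position; "tcp_rot": TCP orientation; "wrist_force": force on the tool from outside, world axes, zero at the start; "torque": the same for the moment, N m; "width": opening from 0.0 (shut) to 1.0 (fully open); "grasp_force": force on a finger pad.
Only numpy, scipy, OpenCV 4.12 (cv2) and the standard library are available. Lean on these libraries where they do the work, as an engineer would, in place of code of your own. Each camera call takes 0.05 s, during which the arm holds its last target. There are 200 camera calls.

## Working session

There is one attempt and no reset: what is moved stays moved. The work goes in short steps, Python scripts to look and compute and a shell command to move; the robot and the scene stay as the last step left them, time stands still between calls to the robot, and variables do not carry over. Pictures are saved under pics/ and viewed, at most 10 in all, crops included, and the job is handed in when it is done.

```bash
ls; mkdir -p pics
python3 - <<'E'
from station import status, cams, robot
import cv2,numpy as np
s=status.observe();print(s,robot.hold_point_z)
for n in("scene","top"):
    p,d=cams.capture(n);cv2.imwrite(f"pics/{n}0.png",p[:,:,::-1]);np.savez(f"pics/{n}0.npz",p=p,d=d)
    m=cams.camera_model(n);print(n,m)
E
```

```text
pics
{'time_s': 0.0, 'joints': array([ 73.49961794,  39.53386853, -11.14514587,  89.74890961,
         9.01331082,  51.71008205, -12.32300159]), 'qd': array([ 0.0353162 ,  0.02096664,  0.05840701, -0.02833235, -0.0307553 ,
        0.0061717 , -0.07300076]), 'tau': array([-3.52986526e-04, -5.39614177e+01, -1.26669377e+00, -1.58547163e+01,
        9.06286208e-03,  9.62980790e-03, -6.55436452e-06]), 'tcp_pos': array([ 197.37509756, -592.23770833,  206.05801428]), 'tcp_rot': array([-1.79889497e+02,  8.58393880e-03,  1.84443057e+01]), 'wrist_force': array([-0.09968955, -0.4191441 , -0.46732697]), 'torque': array([ 0.0107399 ,  0.02787148, -0.00209999]), 'grasp_force': 0.0, 'width': 0.9963626536740832} 18.700000000000003
scene {'K': array([[392.27588891,   0.        , 257.61469293],
       [  0.        , 392.27588891, 191.10653891],
       [  0.        ,   0.        ,   1.        ]]), 'eye': array([1111.95690729,  -79.01075141, 1089.2176463 ]), 'rotation': array([32.33104357, -0.24419344, 73.73819236])}
top {'K': array([[379.84406003,   0.        , 251.82442051],
       [  0.        , 379.84406003, 187.54286927],
       [  0.        ,   0.        ,   1.        ]]), 'eye': array([ 397.11788285,   78.98497299, 1266.38638279]), 'rotation': array([  4.39227348,   0.78947801, -88.51659768])}
```

View pics/scene0.png

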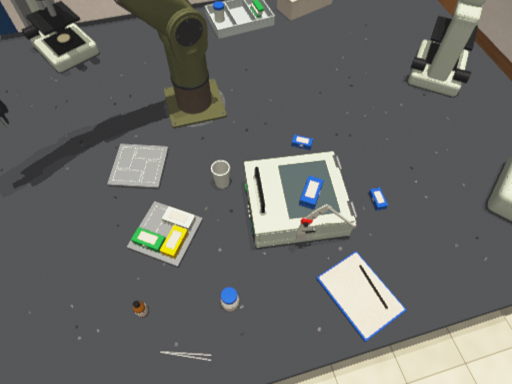

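View pics/top0.png

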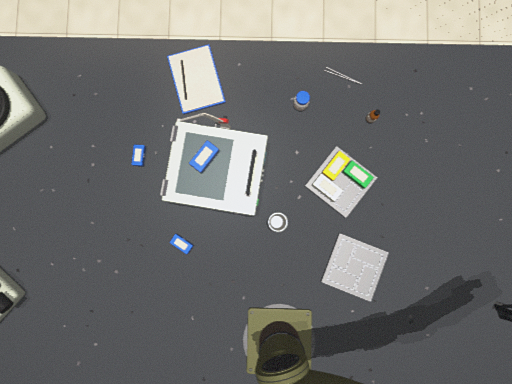

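Both views show the closed chamber with the handle towards world -y, at top-view pixel (251,172). The blue box on its lid is at (204,156) and the red marker at (225,120). The slab holding boxes is centred near (342,182), with its empty place at about (352,197). The smaller blue boxes and the empty slab are decoys.

```bash
cat > h.py <<'E'
import numpy as np,cv2
from scipy.spatial.transform import Rotation as R
from station import status,cams,robot
def cam(n):
    m=cams.camera_model(n);return m['K'],np.array(m['eye']),R.from_euler('xyz',m['rotation'],degrees=True).as_matrix()
def rays(n,uv):
    K,e,M=cam(n);uv=np.atleast_2d(uv).astype(float)
    d=np.c_[(uv[:,0]-K[0,2])/K[0,0],-(uv[:,1]-K[1,2])/K[1,1],-np.ones(len(uv))]
    return e,d@M.T
def plane(n,uv,z):
    e,d=rays(n,uv);return e+d*((z-e[2])/d[:,2])[:,None]
def cloud(n,d):
    v,u=np.mgrid[:384,:512];e,r=rays(n,np.c_[u.ravel(),v.ravel()]);return (e+r*d.reshape(-1,1)).reshape(384,512,3)
def rect(P):
    (c,s,a)=cv2.minAreaRect(P[:,:2].astype(np.float32));return np.round(c,1),np.round(s,1),round(a,1)
def tri(n1,u1,n2,u2):
    e1,d1=rays(n1,u1);e2,d2=rays(n2,u2);A=np.c_[d1[0],-d2[0]];t=np.linalg.lstsq(A,e2-e1,rcond=None)[0]
    p=e1+t[0]*d1[0];q=e2+t[1]*d2[0];return (p+q)/2,np.linalg.norm(p-q)
def mask(p,lo,hi):
    return cv2.inRange(cv2.cvtColor(p,cv2.COLOR_RGB2HSV),lo,hi)
def big(m,box=None):
    if box: k=np.zeros_like(m);x0,y0,x1,y1=box;k[y0:y1,x0:x1]=m[y0:y1,x0:x1];m=k
    c,_=cv2.findContours(m,cv2.RETR_EXTERNAL,cv2.CHAIN_APPROX_NONE);return max(c,key=cv2.contourArea)[:,0]
E
python3 - <<'E'
from h import *
T=np.load('pics/top0.npz');S=np.load('pics/scene0.npz')
p,d=T['p'],T['d'];C=cloud('top',d)
reg=lambda x0,y0,x1,y1:(slice(y0,y1),slice(x0,x1))
B=big(mask(p,(105,120,60),(125,255,255)),(170,130,240,190))
print('box top',rect(plane('top',B,146)), cv2.boundingRect(B))
B2=big(mask(S['p'],(105,120,60),(125,255,255)),(295,170,330,215));
# slab: bright non-table pixels
g=mask(p,(0,0,95),(180,255,255)); sl=big(cv2.morphologyEx(g,cv2.MORPH_OPEN,np.ones((3,3))),(300,140,385,220))
P=plane('top',sl,16);print('slab',rect(P),len(sl))
q=cv2.approxPolyDP(sl.reshape(-1,1,2),8,True)[:,0];print(q.tolist(),plane('top',q,16).round(0).tolist())
for n,lo,hi in(('yellow',(22,120,100),(35,255,255)),('green',(45,120,60),(85,255,255)),('white',(0,0,215),(180,60,255))):
    b=big(mask(p,lo,hi),(305,145,385,215));print(n,rect(plane('top',b,48)))
Z=C[...,2]
for n,(u,v) in dict(box=(204,156),lid=(185,185),green=(358,173),slab=(352,197),table=(300,300)).items():
    print(n,np.median(Z[v-2:v+3,u-2:u+3]).round(1))
m=((Z>108)&(Z<122)&(d>0)).astype(np.uint8)*255
L=big(cv2.morphologyEx(m,cv2.MORPH_CLOSE,np.ones((5,5))),(150,110,280,225));print('lid',rect(plane('top',L,114)))
hm=mask(p,(0,0,0),(180,255,45));H=big(hm,(240,135,265,205));print('handle',rect(plane('top',H,158)),np.median(Z[150:195,251]))
for n,im,D,bx in(('top',p,d,(210,105,240,135)),('scene',S['p'],S['d'],(290,205,325,235))):
    r=big(mask(im,(0,150,80),(8,255,255))|mask(im,(172,150,80),(180,255,255)),bx)
    CC=cloud(n,D);k=np.zeros((384,512),np.uint8);cv2.fillPoly(k,[r],1);print(n,'red',r.mean(0),len(r),np.median(CC[k>0],0))
def crop(im,x0,y0,x1,y1,f):return cv2.resize(im[y0:y1,x0:x1,::-1],None,fx=f,fy=f,interpolation=cv2.INTER_CUBIC)
cv2.imwrite('pics/c1.png',np.hstack([crop(p,150,100,280,220,3),crop(S['p'],235,145,365,265,3)]))
E
```

```text
box top (array([573.8, 243. ]), array([46.4, 89.4]), 53.9) (189, 141, 30, 31)
slab (array([ 522.5, -195.2]), array([174.6, 176. ]), 53.2) 166
[[335, 146], [305, 186], [347, 216], [376, 176]] [[638.0, -174.0, 16.0], [502.0, -76.0, 16.0], [407.0, -215.0, 16.0], [541.0, -309.0, 16.0]]
yellow (array([ 568.8, -170.4]), array([46.5, 91.1]), 52.0)
green (array([ 542.1, -240.6]), array([88.4, 46.7]), 53.2)
white (array([ 497.1, -147.6]), array([94.6, 45.6]), 53.1)
box 147.0
lid 114.6
green 49.7
slab 17.0
table 1.2
lid (array([552.1, 216.2]), array([293.8, 263.8]), 82.0)Traceback (most recent call last):
  File "<stdin>", line 19, in <module>
  File "h.py", line 23, in big
    c,_=cv2.findContours(m,cv2.RETR_EXTERNAL,cv2.CHAIN_APPROX_NONE);return max(c,key=cv2.contourArea)[:,0]
                                                                           ~~~^^^^^^^^^^^^^^^^^^^^^^^
ValueError: max() iterable argument is empty
```

Run:
```python
from h import *
T=np.load('pics/top0.npz');S=np.load('pics/scene0.npz')
p,d=T['p'],T['d'];Z=cloud('top',d)[...,2]
m=((Z>152)&(Z<164)).astype(np.uint8)*255;H=big(m,(240,135,265,205));print('handle depth',rect(plane('top',H,158)))
g=p.max(2);hm=((g<90)*255).astype(np.uint8);H=big(hm,(242,138,264,205));print('handle col',rect(plane('top',H,158)),len(H))
w=((p.min(2)>150)*255).astype(np.uint8);L=big(w,(150,115,285,225));print('lid col',rect(plane('top',L,114)))
q=cv2.approxPolyDP(L.reshape(-1,1,2),6,True)[:,0];print(q.tolist(),plane('top',q,114).round(0).tolist())
for n,im,D,bx in(('top',p,d,(210,105,240,135)),('scene',S['p'],S['d'],(290,205,325,235))):
    r=big(mask(im,(0,150,80),(8,255,255))|mask(im,(172,150,80),(180,255,255)),bx)
    CC=cloud(n,D);k=np.zeros((384,512),np.uint8);cv2.fillPoly(k,[r],1);print(n,'red',r.mean(0),len(r),cv2.boundingRect(r),np.median(CC[k>0],0))
def crop(im,x0,y0,x1,y1,f):return cv2.resize(im[y0:y1,x0:x1,::-1],None,fx=f,fy=f,interpolation=cv2.INTER_CUBIC)
cv2.imwrite('pics/c1.png',np.hstack([crop(p,150,100,280,220,3),crop(S['p'],235,145,365,265,3)]))
```

```text
handle depth (array([529.1, 102.3]), array([ 11.6, 135. ]), 82.1)
handle col (array([527.8, 101.6]), array([  8.7, 131.5]), 81.4) 89
lid col (array([555.3, 211.9]), array([295.9, 278.2]), 80.4)
[[177, 119], [162, 199], [254, 214], [267, 136], [181, 122], [198, 115]] [[692.0, 334.0, 114.0], [443.0, 370.0, 114.0], [405.0, 88.0, 114.0], [645.0, 55.0, 114.0], [683.0, 321.0, 114.0], [706.0, 270.0, 114.0]]
top red [223.9375 119.5   ] 16 (220, 118, 8, 5) [677.56890273 182.23391237 178.14679986]
scene red [306.   220.75] 24 (301, 218, 11, 6) [680.7153267  182.72656886 172.57015347]
```

View pics/c1.png

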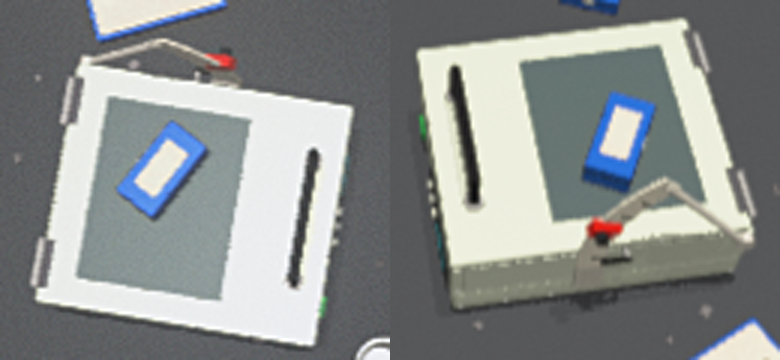

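The crops show the handle bar running from (292,283) to (314,152) in the left panel. In the right panel the red marker is at (605,228), with the dark pointer below it at about (610,258). The heights and sizes match those given, so I'll start moving. I'll use yaw about 144° so joint 7 stays well inside its range.

```bash
cat >> h.py <<'E'
def plan(goal,yaw,n,tilt=None):
    s=status.observe();A=R.from_euler('xyz',s['tcp_rot'],degrees=True);B=R.from_euler('xyz',[180,0,yaw],degrees=True)
    rv=(A.inv()*B).as_rotvec();
    st=(np.array(goal)-s['tcp_pos'])/n/10
    for i in range(n):
        Ai=A*R.from_rotvec(rv*i/n);print([*(Ai.inv().apply(st)).round(2).tolist(),*(rv/n).round(3).tolist()])
def show():
    s=status.observe();print({k:np.round(s[k],1).tolist() for k in('time_s','tcp_pos','tcp_rot','wrist_force','joints')},s['width'],s['grasp_force'])
E
python3 -c "
from h import *
plan((593,229,215),143.9,15)"
```

```text
[4.23, -4.36, -0.05, -0.0, -0.0, -0.146]
[4.82, -3.7, -0.05, -0.0, -0.0, -0.146]
[5.31, -2.96, -0.05, -0.0, -0.0, -0.146]
[5.68, -2.15, -0.05, -0.0, -0.0, -0.146]
[5.94, -1.3, -0.06, -0.0, -0.0, -0.146]
[6.06, -0.43, -0.06, -0.0, -0.0, -0.146]
[6.06, 0.46, -0.06, -0.0, -0.0, -0.146]
[5.93, 1.34, -0.06, -0.0, -0.0, -0.146]
[5.67, 2.18, -0.06, -0.0, -0.0, -0.146]
[5.29, 2.99, -0.06, -0.0, -0.0, -0.146]
[4.8, 3.72, -0.06, -0.0, -0.0, -0.146]
[4.21, 4.38, -0.06, -0.0, -0.0, -0.146]
[3.53, 4.95, -0.06, -0.0, -0.0, -0.146]
[2.77, 5.41, -0.06, -0.0, -0.0, -0.146]
[1.95, 5.76, -0.06, -0.0, -0.0, -0.146]
```

```bash
python3 -m handwheel '[[1,4.2,-4.4,-0.1,0,0,-0.146],[1,4.8,-3.7,-0.1,0,0,-0.146],[1,5.3,-3.0,-0.1,0,0,-0.146],[1,5.7,-2.15,-0.1,0,0,-0.146],[1,5.9,-1.3,-0.1,0,0,-0.146]]' && python3 -m handwheel '[[1,6.0,-0.4,0,0,0,-0.146],[1,6.0,0.45,0,0,0,-0.146],[1,5.9,1.3,0,0,0,-0.146],[1,5.7,2.2,0,0,0,-0.146],[1,5.3,3.0,0,0,0,-0.146]]'; python3 -c "
from h import *
show();plan((593,229,215),143.9,7)"
```

```text
time_s: 0.72
tcp_pos: [329.1, -317.0, 211.9]
tcp_rot: [180.0, -0.0, 60.5]
wrist_force: [1.1, -0.6, -0.6]
width: 1.001
grasp_force: 0.0
time_s: 1.35
tcp_pos: [460.3, -44.5, 211.8]
tcp_rot: [-180.0, 0.0, 102.3]
wrist_force: [0.7, -0.3, -0.7]
width: 1.0
grasp_force: 0.0
{'time_s': 1.4, 'tcp_pos': [460.3, -44.5, 211.8], 'tcp_rot': [-180.0, 0.0, 102.3], 'wrist_force': [0.7, -0.3, -0.7], 'joints': [21.8, 29.8, -33.5, 115.7, 24.5, 41.4, -14.6]} 1.0001161809115533 0.0
[3.41, 2.69, -0.05, -0.0, 0.0, -0.104]
[3.12, 3.03, -0.05, -0.0, 0.0, -0.104]
[2.79, 3.33, -0.05, -0.0, 0.0, -0.104]
[2.43, 3.6, -0.05, -0.0, 0.0, -0.104]
[2.04, 3.83, -0.05, -0.0, 0.0, -0.104]
[1.63, 4.02, -0.05, -0.0, 0.0, -0.104]
[1.21, 4.17, -0.05, -0.0, 0.0, -0.104]
```

```bash
python3 -m handwheel '[[1,3.4,2.7,0,0,0,-0.104],[1,3.1,3.0,0,0,0,-0.104],[1,2.8,3.3,0,0,0,-0.104],[1,2.4,3.6,0,0,0,-0.104],[1,2.0,3.8,0,0,0,-0.104]]' >/dev/null&& python3 -m handwheel '[[1,1.6,4.0,0,0,0,-0.104],[1,1.2,4.2,0,0,0,-0.104],[1,0,0,0,0,0,0]]'
python3 - <<'E'
from h import *
show();plan((593,229,118),143.9,1)
p,d=cams.capture('scene');q,e=cams.capture('top')
c=lambda im,x0,y0,x1,y1,f:cv2.resize(im[y0:y1,x0:x1,::-1],None,fx=f,fy=f,interpolation=cv2.INTER_CUBIC)
cv2.imwrite('pics/a1.png',np.hstack([c(q,150,100,280,220,3),c(p,235,145,365,265,3)]))
E
```

```text
time_s: 2.35
tcp_pos: [593.1, 229.9, 211.3]
tcp_rot: [179.9, -0.2, 144.1]
wrist_force: [0.7, -0.1, 0.2]
width: 0.998
grasp_force: 0.0
{'time_s': 2.4, 'tcp_pos': [593.1, 229.9, 211.3], 'tcp_rot': [179.9, -0.2, 144.1], 'wrist_force': [0.7, -0.1, 0.2], 'joints': [-3.5, 44.8, -42.1, 86.4, 32.3, 61.3, 1.0]} 0.9976276024322082 0.0
[-0.07, -0.1, 9.33, 0.002, -0.003, 0.003]
```

View pics/a1.png

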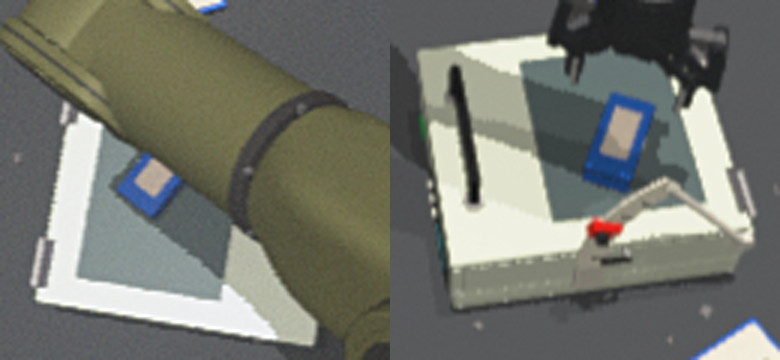

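The open fingers at about (575,70) and (690,90) in the right panel sit above the box at (620,140), one on each side. I'll descend and grip.

```bash
python3 -m handwheel '[[1,-0.07,-0.1,4,0,0,0],[1,0,0,3.5,0,0,0],[1,0,0,1.8,0,0,0],[1,0,0,0,0,0,0]]' && python3 -m handwheel '[[0.3,0,0,0,0,0,0],[0.3,0,0,0,0,0,0],[0.3,0,0,0,0,0,0],[0.3,0,0,0,0,0,0],[0.3,0,0,0,0,0,0]]' 30; python3 -c "
from h import *
show()"
```

```text
time_s: 2.95
tcp_pos: [592.8, 222.9, 118.0]
tcp_rot: [-179.9, -0.0, 143.7]
wrist_force: [0.6, 1.4, 0.7]
width: 0.998
grasp_force: 0.0
time_s: 3.58
tcp_pos: [594.9, 225.8, 121.1]
tcp_rot: [179.8, 0.1, 143.8]
wrist_force: [-0.3, -0.1, 7.9]
width: 0.299
grasp_force: 3.8
{'time_s': 3.6, 'tcp_pos': [594.9, 225.8, 121.1], 'tcp_rot': [179.8, 0.1, 143.8], 'wrist_force': [-0.3, -0.1, 7.9], 'joints': [-4.8, 50.4, -38.4, 91.5, 37.8, 51.4, -3.5]} 0.2987575109152139 3.760117784840986
```

Run:
```python
from h import *
p,d=cams.capture('scene');q,e=cams.capture('top')
c=lambda im,x0,y0,x1,y1,f:cv2.resize(im[y0:y1,x0:x1,::-1],None,fx=f,fy=f,interpolation=cv2.INTER_CUBIC)
cv2.imwrite('pics/a2.png',np.hstack([c(q,150,100,280,220,3),c(p,235,145,365,265,3)]))
```

```text
(no output)
```

View pics/a2.png

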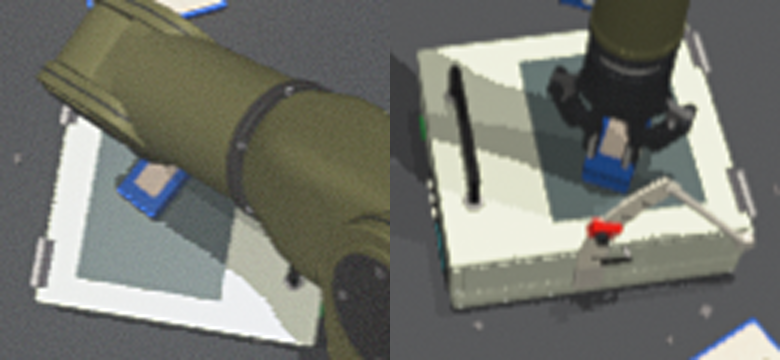

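Run:
```python
from h import *
p,d=cams.capture('scene');C=cloud('scene',d)
S=np.load('pics/scene0.npz');C0=cloud('scene',S['d'])
for nm,P,CC in(('start',S['p'],C0),('now',p,C)):
    k=mask(P,(105,120,40),(125,255,255));k[:175]=0;k[220:]=0;k[:,:285]=0;k[:,330:]=0
    q=CC[k>0];print(nm,len(q),'z',np.percentile(q[:,2],[5,50,95]).round(0),'top',rect(q[q[:,2]>138]), 'n',(q[:,2]>138).sum())
# dark finger points near the box
k=(p.max(2)<70);q=C[k&(C[...,2]>116)&(C[...,2]<165)&(np.hypot(C[...,0]-595,C[...,1]-226)<70)]
w=R.from_euler('z',-143.8,degrees=True).apply(q-np.array([594.9,225.8,0]))
for z in range(116,165,6):
    a=w[(w[:,2]>=z)&(w[:,2]<z+6)];print(z,len(a),np.percentile(a[:,0],[5,95]).round(0) if len(a) else '',np.sort(a[:,1]).round(0)[::max(1,len(a)//14)])
show()
```

```text
start 328 z [122. 144. 147.] top (array([576.5, 241.5]), array([45.4, 91.9]), 53.8) n 266
now 169 z [119. 141. 148.] top (array([827.1,  77. ]), array([ 49.8, 647.7]), 56.9) n 106
116 10 [-16.  13.] [-28.   6.  28.  32.  33.  37.  38.  41.  49.  63.]
122 1 [54. 54.] [-25.]
128 0  []
134 0  []
140 1 [-3. -3.] [-23.]
146 0  []
152 3 [-10. -10.] [-23.  23.  23.]
158 8 [-12.  -4.] [-25. -22. -20.  14.  14.  24.  26.  27.]
164 1 [-8. -8.] [24.]
{'time_s': 3.7, 'tcp_pos': [594.9, 225.7, 121.1], 'tcp_rot': [179.8, 0.1, 143.8], 'wrist_force': [-0.2, 1.1, 7.3], 'joints': [-4.8, 50.4, -38.4, 91.5, 37.8, 51.4, -3.5]} 0.3032337290912344 3.7581325869541615
```

```bash
python3 -m handwheel '[[0,0,0,0,0,0,0],[0,0,0,0,0,0,0],[0,0,0,0,0,0,0]]' 30
python3 - <<'E'
from h import *
p,d=cams.capture('scene')
cv2.imwrite('pics/a3.png',cv2.resize(p[155:225,270:350,::-1],None,fx=7,fy=7,interpolation=cv2.INTER_CUBIC));show()
E
```

```text
time_s: 4.1
tcp_pos: [594.9, 225.7, 121.2]
tcp_rot: [179.8, 0.1, 143.8]
wrist_force: [-0.2, 0.2, 8.3]
width: 0.002
grasp_force: 4.2
{'time_s': 4.2, 'tcp_pos': [594.9, 225.7, 121.2], 'tcp_rot': [179.8, 0.1, 143.8], 'wrist_force': [-0.1, -0.1, 8.1], 'joints': [-4.8, 50.4, -38.4, 91.5, 37.8, 51.4, -3.5]} 0.0024274321978755876 4.191239813226275
```

View pics/a3.png

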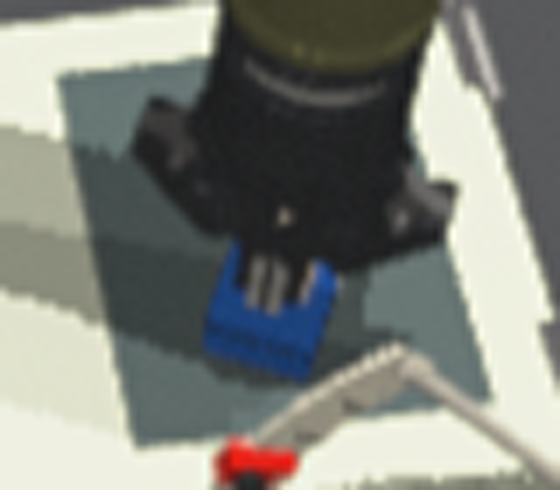

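The picture shows the fingers shut, with the tips at about (265,305) over the blue box and not around it. I'll check where the reported TCP projects in the image.

Run:
```python
from h import *
K,e,M=cam('scene')
def pr(P):
    c=(np.array(P)-e)@M; return K[0,0]*c[0]/-c[2]+K[0,2],K[1,1]*-c[1]/-c[2]+K[1,2]
for z in(121,134,146,152,158): u,v=pr((594.9,225.7,z));print(z,(round(u,1),round(v,1)),'crop',(round((u-270)*7),round((v-155)*7)))
p,d=cams.capture('scene');C=cloud('scene',d)
for (x,y) in((252,270),(252,285),(272,290),(272,300),(260,330),(260,350),(225,320),(305,330)):
    print((x,y),p[155+y//7,270+x//7],C[155+y//7,270+x//7].round(0))
s=status.observe();print(s['torque'],s['wrist_force'])
```

```text
121 (np.float64(307.5), np.float64(200.4)) crop (262, 317)
134 (np.float64(308.0), np.float64(198.0)) crop (266, 301)
146 (np.float64(308.5), np.float64(195.8)) crop (269, 286)
152 (np.float64(308.7), np.float64(194.7)) crop (271, 278)
158 (np.float64(309.0), np.float64(193.5)) crop (273, 270)
(252, 270) [98 98 93] [603. 212. 179.]
(252, 285) [98 97 92] [604. 212. 170.]
(272, 290) [73 72 69] [603. 219. 161.]
(272, 300) [82 81 77] [605. 219. 159.]
(260, 330) [ 26  63 118] [612. 215. 144.]
(260, 350) [ 26  59 108] [613. 217. 128.]
(225, 320) [ 30  66 122] [601. 205. 142.]
(305, 330) [ 30  68 125] [617. 231. 145.]
[0.00336546 0.02411885 0.00196775] [-0.27511443  0.60420185  7.81194248]
```

```bash
python3 -m handwheel '[[0,0,0,-3,0,0,0],[0,0,0,-4,0,0,0],[0,0,0,0,0,0,0]]'
python3 - <<'E'
from h import *
K,e,M=cam('scene')
def pr(P):
    c=(np.array(P)-e)@M; return np.array([K[0,0]*c[0]/-c[2]+K[0,2],K[1,1]*-c[1]/-c[2]+K[1,2]])
t=R.from_euler('z',144,degrees=True)
for s in(1,-1):
    P=np.array([593.1,229.9,0])+t.apply([0,42.5*s,0])
    for z in(211,224,236): print(s,z,((pr(P+[0,0,z])-[235,145])*3+[390,0]).round(0))
p,d=cams.capture('scene');C=cloud('scene',d);show()
o=status.observe()['tcp_pos']
w=R.from_euler('z',-143.8,degrees=True).apply(C.reshape(-1,3)-o)
k=(np.abs(w[:,1])<22)&(np.abs(w[:,0]+11)<8)&(w[:,2]>-15)&(w[:,2]<60);a=w[k]
print('shut finger front pts: tool-frame z rel TCP sorted',np.sort(a[:,2]).round(0)[:20]);print(a[np.argsort(a[:,2])][:8].round(0))
cv2.imwrite('pics/a4.png',cv2.resize(p[140:225,265:355,::-1],None,fx=6,fy=6,interpolation=cv2.INTER_CUBIC))
print('TCP in crop',((pr(o)-[265,140])*6).round(0))
E
```

```text
time_s: 4.58
tcp_pos: [595.2, 226.2, 192.7]
tcp_rot: [179.6, 0.2, 143.8]
wrist_force: [-0.3, 0.4, 0.4]
width: -0.001
grasp_force: 0.0
1 211 [577.  98.]
1 224 [578.  90.]
1 236 [579.  82.]
-1 211 [668. 125.]
-1 224 [671. 117.]
-1 236 [673. 110.]
{'time_s': 4.6, 'tcp_pos': [594.2, 225.0, 190.6], 'tcp_rot': [179.8, 0.1, 143.8], 'wrist_force': [-0.1, 0.1, -0.9], 'joints': [-3.5, 45.9, -41.2, 88.1, 33.6, 58.7, -0.0]} -0.0034571218494614565 0.0
shut finger front pts: tool-frame z rel TCP sorted [25. 29. 29. 31. 33. 33. 33. 33. 33. 33. 34. 34. 35. 36. 36. 38. 38. 38.
 39. 39.]
[[-11.   3.  25.]
 [-13.  -0.  29.]
 [-12.  -3.  29.]
 [-13.   6.  31.]
 [ -8. -12.  33.]
 [-11.   6.  33.]
 [-13.   3.  33.]
 [-10.  -7.  33.]]
TCP in crop [270. 282.]
```

View pics/a4.png

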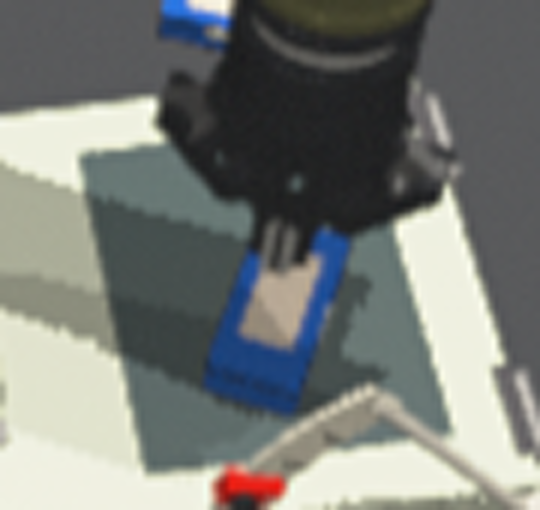

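The picture shows the fingertips at about (275,265), while the reported TCP projects to (270,282). Together with touching the box top (146 mm) at a reported 121 mm, this puts the tips about 25 mm behind the reported TCP. I'll allow for that, open, and re-measure the box.

```bash
python3 -m handwheel '[[1,0,0,-1,0,0,0],[1,0,0,-1,0,0,0],[1,0,0,0,0,0,0],[1,0,0,0,0,0,0],[1,0,0,0,0,0,0]]'
python3 - <<'E'
from h import *
show();plan((593,229,90),143.9,1)
p,d=cams.capture('scene');C=cloud('scene',d)
k=mask(p,(105,120,40),(125,255,255));k[:170]=0;k[220:]=0;k[:,:285]=0;k[:,330:]=0
q=C[(k>0)&(C[...,2]>138)&(C[...,2]<155)];print(len(q),rect(q))
o=status.observe()['tcp_pos']
w=R.from_euler('z',-143.8,degrees=True).apply(C.reshape(-1,3)-o)
for s in(1,-1):
    a=w[(np.abs(w[:,0])<20)&(w[:,1]*s>30)&(w[:,1]*s<65)&(w[:,2]>-15)&(w[:,2]<70)];a=a[np.argsort(a[:,2])];print(a[:6].round(0).tolist())
E
```

```text
time_s: 5.25
tcp_pos: [593.2, 224.2, 208.4]
tcp_rot: [-180.0, -0.0, 143.8]
wrist_force: [-0.4, -0.1, -0.2]
width: 1.002
grasp_force: 0.0
{'time_s': 5.2, 'tcp_pos': [593.2, 224.2, 208.4], 'tcp_rot': [-180.0, -0.0, 143.8], 'wrist_force': [-0.4, -0.1, -0.2], 'joints': [-3.2, 44.8, -41.8, 86.9, 32.5, 60.9, 0.9]} 1.0023473839340673 0.0
[0.29, 0.39, 11.84, -0.001, -0.0, -0.002]
260 (array([576.4, 240.9]), array([46.1, 91.6]), 53.4)
[[0.0, 44.0, 40.0], [-10.0, 44.0, 41.0], [9.0, 44.0, 42.0], [-9.0, 53.0, 43.0], [-10.0, 55.0, 43.0], [-14.0, 46.0, 45.0]]
[[-12.0, -45.0, 42.0], [-14.0, -43.0, 44.0], [-13.0, -48.0, 44.0], [-12.0, -42.0, 44.0], [-10.0, -49.0, 45.0], [-12.0, -45.0, 46.0]]
```

```bash
python3 -m handwheel '[[1,0.12,0.36,4,0,0,0],[1,0,0,4,0,0,0],[1,0,0,2.2,0,0,0],[1,0,0,1.4,0,0,0],[1,0,0,0,0,0,0]]' && python3 -m handwheel '[[0.3,0,0,0,0,0,0],[0.3,0,0,0,0,0,0],[0.3,0,0,0,0,0,0],[0.3,0,0,0,0,0,0]]' 30
```

```text
time_s: 5.92
tcp_pos: [594.1, 227.7, 92.1]
tcp_rot: [-179.9, -0.0, 143.8]
wrist_force: [0.5, -0.5, -0.1]
width: 0.998
grasp_force: 0.0
time_s: 6.42
tcp_pos: [595.2, 228.4, 94.0]
tcp_rot: [179.9, 0.1, 143.8]
wrist_force: [-0.2, -1.2, 5.3]
width: 0.534
grasp_force: 34.2
```

```bash
python3 -m handwheel '[[0.3,0,0,-1.5,0,0,0],[0.3,0,0,-3,0,0,0],[0.3,0,0,-3,0,0,0],[0.3,0,0,-1.5,0,0,0],[0.3,0,0,0,0,0,0]]' 40
python3 - <<'E'
from h import *
show()
T=np.load('pics/top0.npz');S=np.load('pics/scene0.npz')
off=dict(yellow=(25.5,47.5),green=(47.5,-25.5),white=(-47.5,25.5))
for n,X in(('top',T),('scene',S)):
    C=cloud(n,X['d']);Z=C[...,2]
    k=((Z>42)&(Z<56)&(C[...,0]>400)&(C[...,0]<650)&(C[...,1]<-60)&(C[...,1]>-320)).astype(np.uint8)
    M=cv2.cvtColor(X['p'],cv2.COLOR_RGB2HSV)
    pts={}
    for c,lo,hi in(('yellow',(20,100,60),(36,255,255)),('green',(45,100,40),(85,255,255))):
        m=cv2.inRange(M,lo,hi);m=cv2.morphologyEx(m,cv2.MORPH_CLOSE,np.ones((9,9)))
        v,u=np.where((m>0)&(k>0));P=plane(n,np.c_[u,v],48);pts[c]=rect(P)
    print(n,pts)
    ks=((Z>10)&(Z<24)&(C[...,0]>380)&(C[...,0]<660)&(C[...,1]<-60)&(C[...,1]>-320))
    v,u=np.where(ks|(k>0));P=C[v,u]; 
    kk=cv2.morphologyEx(((ks|(k>0))*255).astype(np.uint8),cv2.MORPH_OPEN,np.ones((3,3)));b=big(kk);print(' slab',rect(plane(n,b,16)))
    v,u=np.where(k>0);print(' layer',rect(plane(n,np.c_[u,v],48)))
E
```

```text
time_s: 7.05
tcp_pos: [595.0, 228.2, 183.8]
tcp_rot: [179.9, 0.1, 143.8]
wrist_force: [-0.5, 0.3, -1.7]
width: 0.529
grasp_force: 41.3
{'time_s': 7.0, 'tcp_pos': [595.0, 228.2, 183.8], 'tcp_rot': [179.9, 0.1, 143.8], 'wrist_force': [-0.5, 0.3, -1.7], 'joints': [-4.0, 46.5, -40.9, 88.0, 33.9, 58.3, -0.4]} 0.5286761053561336 41.26299440860748
top {'yellow': (array([ 569.3, -170.1]), array([46. , 90.5]), 52.2), 'green': (array([ 542.6, -240.9]), array([88.7, 46.7]), 53.1)}
 slab (array([ 520.8, -192.5]), array([169.7, 170.5]), 52.9)
 layer (array([ 520.5, -192.3]), array([140.8, 141.7]), 53.0)
scene {'yellow': (array([ 574.3, -172.3]), array([47.6, 89.3]), 53.0), 'green': (array([ 548.4, -244.3]), array([91.3, 47.6]), 52.9)}
 slab (array([ 524.8, -196. ]), array([172.1, 170.5]), 53.1)
 layer (array([ 526.1, -195.3]), array([142.3, 142.4]), 52.8)
```

```bash
python3 -m handwheel '[[0.3,-2.2,-4.4,0,0,0,0],[0.3,-2.2,-4.4,0,0,0,0],[0.3,-2.2,-4.4,0,0,0,0],[0.3,-2.2,-4.4,0,0,0,0],[0.3,-2.2,-4.4,0,0,0,0]]'; python3 -c "
from h import *
plan((493.2,-231,184),143,5);plan((493.2,-231,184),143,1)"
```

```text
time_s: 7.68
tcp_pos: [552.0, -16.5, 181.5]
tcp_rot: [-179.9, -0.1, 143.8]
wrist_force: [0.4, -0.2, -1.4]
width: 0.529
grasp_force: 41.4
[-1.58, -4.16, -0.04, -0.0, -0.0, 0.003]
[-1.6, -4.15, -0.05, -0.0, -0.0, 0.003]
[-1.61, -4.15, -0.05, -0.0, -0.0, 0.003]
[-1.62, -4.14, -0.05, -0.0, -0.0, 0.003]
[-1.63, -4.14, -0.05, -0.0, -0.0, 0.003]
[-7.92, -20.79, -0.22, -0.002, -0.002, 0.014]
```

```bash
python3 -m handwheel '[[0.3,-1.6,-4.15,0,0,0,0.003],[0.3,-1.6,-4.15,0,0,0,0.003],[0.3,-1.6,-4.15,0,0,0,0.003],[0.3,-1.6,-4.15,0,0,0,0.003],[0.3,-1.6,-4.15,0,0,0,0.003]]'; python3 -m handwheel '[[0.3,0,0,4,0,0,0],[0.3,0,0,5,0,0,0],[0.3,0,0,4,0,0,0],[0.3,0,0,1,0,0,0],[0.3,0,0,0,0,0,0]]';python3 - <<'E'
from h import *
show()
for n in('top','scene'):
    p,d=cams.capture(n);np.savez(f'pics/{n}1.npz',p=p,d=d);C=cloud(n,d);Z=C[...,2]
    near=np.hypot(C[...,0]-500,C[...,1]+215)<140
    k=mask(p,(105,100,40),(125,255,255));q=C[(k>0)&near];print(n,'blue n',len(q),'z',np.percentile(q[:,2],[5,50,95]).round(0) if len(q) else '')
    t=np.percentile(q[:,2],90);v,u=np.where((k>0)&near&(Z>t-5));print(rect(C[v,u]),rect(plane(n,np.c_[u,v],t)),t)
p=np.load('pics/scene1.npz')['p'];cv2.imwrite('pics/a5.png',cv2.resize(p[175:275,105:225,::-1],None,fx=6,fy=6,interpolation=cv2.INTER_CUBIC))
E
```

```text
time_s: 8.3
tcp_pos: [492.6, -230.2, 181.6]
tcp_rot: [-180.0, -0.1, 142.9]
wrist_force: [0.7, -0.3, -1.0]
width: 0.531
grasp_force: 41.4
time_s: 8.93
tcp_pos: [493.9, -228.5, 42.6]
tcp_rot: [-180.0, -0.1, 143.0]
wrist_force: [-0.2, -0.2, 0.1]
width: 0.526
grasp_force: 41.4
{'time_s': 8.9, 'tcp_pos': [493.9, -228.5, 42.6], 'tcp_rot': [-180.0, -0.1, 143.0], 'wrist_force': [-0.2, -0.2, 0.1], 'joints': [39.7, 51.7, -34.0, 109.9, 50.4, 34.7, 25.1]} 0.5259613574544069 41.39833867549896
top blue n 180 z [86. 95. 99.]
(array([ 462.9, -202.6]), array([45.4, 63.2]), 51.1) (array([ 463.2, -203.2]), array([44.3, 64.6]), 51.2) 98.06988364846866
scene blue n 248 z [71. 93. 98.]
(array([ 477.3, -215.2]), array([50.5, 90.9]), 55.7) (array([ 478.9, -215. ]), array([48.2, 90. ]), 50.6) 96.51243263218619
```

View pics/a5.png

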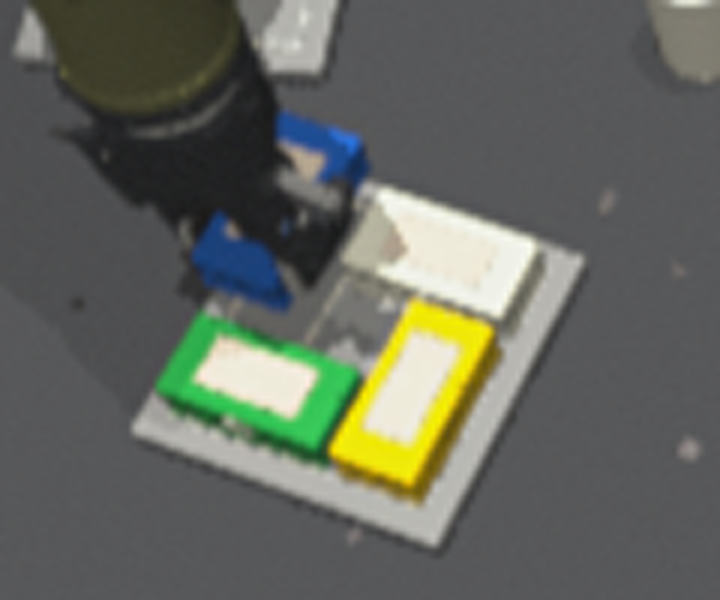

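The picture shows the held blue box, its ends at (240,265) and (330,150), hovering above the empty place and parallel to it. It is clear of white at (440,250) and green at (260,375). I'll trim the xy position, then lower.

```bash
python3 -m handwheel '[[0.3,-0.08,-0.38,0,0,0,0],[0.3,0,0,0,0,0,0],[0.3,0,0,0,0,0,0]]'
python3 - <<'E'
from h import *
show();plan((492.3,-232,10),143,1)
K,e,M=cam('scene')
p,d=cams.capture('scene');C=cloud('scene',d)
k=mask(p,(105,100,40),(125,255,255));near=np.hypot(C[...,0]-500,C[...,1]+215)<140
q=C[(k>0)&near&(C[...,2]>88)]
w=R.from_euler('z',37,degrees=True).apply(q-[525.5,-195.6,0]);
print('slab frame x',np.percentile(w[:,0],[1,99]).round(1),'want -70.5..19.5','y',np.percentile(w[:,1],[2,98]).round(1),'want -70.5..-24.5')
A=np.c_[w[:,:2],np.ones(len(w))];print('tilt fit',np.linalg.lstsq(A,w[:,2],rcond=None)[0])
E
```

```text
time_s: 9.4
tcp_pos: [492.6, -232.6, 43.4]
tcp_rot: [180.0, 0.0, 142.9]
wrist_force: [0.5, 0.2, -1.6]
width: 0.531
grasp_force: 41.4
{'time_s': 9.4, 'tcp_pos': [492.6, -232.6, 43.4], 'tcp_rot': [180.0, 0.0, 142.9], 'wrist_force': [0.5, 0.2, -1.6], 'joints': [40.2, 51.6, -34.0, 109.9, 50.5, 34.6, 25.5]} 0.5313129241560656 41.412774324417114
[0.07, 0.03, 3.34, 0.0, 0.001, -0.001]
slab frame x [-71.5  18.3] want -70.5..19.5 y [-72.4 -15.2] want -70.5..-24.5
tilt fit [1.10454928e-01 6.20412292e-01 1.29351637e+02]
```

```bash
python3 -m handwheel '[[0.3,-0.06,0.04,1.2,0,0,0],[0.3,0,0,1.2,0,0,0],[0.3,0,0,0.8,0,0,0],[0.3,0,0,0,0,0,0]]';python3 -m handwheel '[[0.3,0,0,0.5,0,0,0],[0.3,0,0,0.4,0,0,0],[0.3,0,0,0.3,0,0,0],[0.3,0,0,0,0,0,0]]';python3 -m handwheel '[[0.3,0,0,0.2,0,0,0],[0.3,0,0,0,0,0,0]]'
```

```text
time_s: 9.95
tcp_pos: [492.5, -232.1, 9.9]
tcp_rot: [-180.0, -0.1, 143.0]
wrist_force: [1.0, 0.0, -0.9]
width: 0.531
grasp_force: 41.5
time_s: 10.45
tcp_pos: [493.1, -232.4, -1.3]
tcp_rot: [-180.0, -0.0, 142.9]
wrist_force: [-0.0, 1.1, -1.3]
width: 0.531
grasp_force: 41.5
time_s: 10.7
tcp_pos: [493.1, -232.4, -3.2]
tcp_rot: [-180.0, 0.0, 142.9]
wrist_force: [-0.4, -1.0, -0.3]
width: 0.53
grasp_force: 41.5
```

```bash
python3 -m handwheel '[[0.3,0,0,0.15,0,0,0],[0.3,0,0,0,0,0,0]]' | grep -E "tcp_pos|force";python3 -m handwheel '[[0.3,0,0,0.15,0,0,0],[0.3,0,0,0,0,0,0]]'| grep -E "tcp_pos|force"
python3 - <<'E'
from h import *
for n in('top','scene'):
    p,d=cams.capture(n);C=cloud(n,d);Z=C[...,2];near=np.hypot(C[...,0]-500,C[...,1]+215)<140
    k=mask(p,(105,100,40),(125,255,255));v,u=np.where((k>0)&near&(Z>42));P=plane(n,np.c_[u,v],48)
    c=np.array([520.7,-192.4,0]) if n=='top' else np.array([525.5,-195.6,0])
    w=R.from_euler('z',37,degrees=True).apply(P-c);print(n,np.percentile(w[:,0],[1,99]).round(1),np.percentile(w[:,1],[1,99]).round(1),'z',np.percentile(Z[v,u],[10,50,90]).round(1))
E
```

```text
tcp_pos: [493.3, -232.4, -3.6]
wrist_force: [-2.1, 1.3, 8.5]
grasp_force: 42.5
tcp_pos: [493.4, -232.5, -3.7]
wrist_force: [-5.7, 0.6, 21.4]
grasp_force: 44.1
top [-69.4  -7.8] [-69.7 -24.2] z [45.2 48.3 51.3]
scene [-69.7  19.7] [-71.9 -24.5] z [44.  47.  64.1]
```

```bash
python3 -m handwheel '[[0.3,0,0,-0.25,0,0,0],[0.7,0,0,0,0,0,0],[0.8,0,0,0,0,0,0],[0.8,0,0,0,0,0,0],[0.8,0,0,0,0,0,0]]' 30;python3 -m handwheel '[[0.8,0,0,-1.5,0,0,0],[0.8,0,0,-3,0,0,0],[0.8,0,0,-5,0,0,0],[0.8,0,0,-6,0,0,0],[0.8,0,0,-6,0,0,0]]'
python3 - <<'E'
from h import *
show()
for n in('top','scene'):
    p,d=cams.capture(n);C=cloud(n,d);Z=C[...,2];near=np.hypot(C[...,0]-500,C[...,1]+215)<140
    c=np.array([520.7,-192.4,0]) if n=='top' else np.array([525.5,-195.6,0])
    for nm,lo,hi in(('blue',(105,100,40),(125,255,255)),('yellow',(20,100,60),(36,255,255)),('green',(45,100,40),(85,255,255))):
        k=mask(p,lo,hi);v,u=np.where((k>0)&near&(Z>42)&(Z<56));P=plane(n,np.c_[u,v],48)
        w=R.from_euler('z',37,degrees=True).apply(P-c);print(n,nm,np.percentile(w[:,0],[1,99]).round(1),np.percentile(w[:,1],[1,99]).round(1),'z',np.percentile(Z[v,u],[10,50,90]).round(1),rect(P))
plan((528,102,205),172,1)
E
```

```text
time_s: 11.92
tcp_pos: [493.1, -232.4, -3.8]
tcp_rot: [-180.0, -0.0, 142.9]
wrist_force: [-0.1, 0.1, 0.2]
width: 0.802
grasp_force: 0.0
time_s: 12.55
tcp_pos: [492.7, -232.0, 214.2]
tcp_rot: [180.0, 0.0, 143.0]
wrist_force: [1.7, -0.4, -0.0]
width: 0.803
grasp_force: 0.0
{'time_s': 12.6, 'tcp_pos': [492.7, -232.0, 214.2], 'tcp_rot': [180.0, 0.0, 143.0], 'wrist_force': [1.7, -0.4, -0.0], 'joints': [47.6, 38.8, -46.5, 102.2, 34.0, 54.1, 39.6]} 0.8025691229977001 0.0
top blue [-69.1  19.5] [-69.9 -24.3] z [45.2 48.8 51.6] (array([ 472.6, -215.1]), array([46. , 90.3]), 52.3)
top yellow [-19.7  70.1] [24.7 69.4] z [45.6 48.8 51.9] (array([ 568.9, -169.7]), array([46. , 91.4]), 52.8)
top green [24.  69.5] [-69.4  18.4] z [45.7 48.4 51.4] (array([ 542.5, -240.9]), array([89. , 45.7]), 52.0)
scene blue [-69.   19.2] [-70.1 -24.1] z [43.9 46.5 48.7] (array([ 477.4, -218. ]), array([46.8, 89.5]), 52.2)
scene yellow [-19.4  69.4] [24.4 70.3] z [43.9 46.4 49.2] (array([ 574.3, -172.8]), array([46.8, 90.3]), 53.0)
scene green [24.1 69.9] [-70.   19.2] z [43.3 46.4 49.5] (array([ 548.2, -244. ]), array([91.6, 46.9]), 52.9)
[17.71, 28.5, 1.31, 0.002, 0.013, -0.507]
```

The blue box sits exactly in its place and the neighbours have not moved. Next I'll measure the handle and marker while moving towards the handle.

```bash
python3 -m handwheel '[[0.8,3.3,5.2,0,0,0,-0.1],[0.8,3.8,4.8,0,0,0,-0.1],[0.8,4.2,4.4,0,0,0,-0.1],[0.8,4.6,4.0,0,0,0,-0.1],[0.8,4.9,3.5,0,0,0,-0.1]]'|grep tcp
python3 - <<'E'
from h import *
T=np.load('pics/top0.npz');S=np.load('pics/scene0.npz')
# handle in scene
X=S;C=cloud('scene',X['d']);Z=C[...,2]
k=((X['p'].max(2)<85)&(Z>150)&(Z<170)).astype(np.uint8)*255;b=big(k,(245,160,275,220));print('scene handle',rect(plane('scene',b,160)),len(b))
hx=np.array([.139,.990]);hy=np.array([-.990,.139]);H=np.array([529.7,101.1])+250*hx
for n,X in(('top',T),('scene',S)):
    C=cloud(n,X['d']);p=X['p'];r=mask(p,(0,130,60),(10,255,255))|mask(p,(170,130,60),(180,255,255))
    k=(r>0)&(C[...,2]>120)&(np.hypot(C[...,0]-679,C[...,1]-182)<60);q=C[k]
    a=-(q[:,:2]-H)@hx;y=(q[:,:2]-H)@hy;z=q[:,2]-106
    print(n,'n',len(q));v,u=np.where(k)
    for i in np.lexsort((u,v)):print((u[i],v[i]),p[v[i],u[i]].tolist(),'a%.0f y%.0f z%.0f r%.0f ang%.3f'%(a[list(zip(v,u)).index((v[i],u[i]))] if 0 else a[i],y[i],z[i],np.hypot(a[i],z[i]),np.arctan2(z[i],a[i])))
plan((529.7,101.1,205),172,5);show()
E
```

```text
tcp_pos: [402.3, 49.1, 212.0]
tcp_rot: [179.9, 0.1, 171.8]
scene handle (array([534.7,  97.8]), array([  9.6, 136.4]), 82.2) 82
top n 27
(np.int64(219), np.int64(118)) [239, 113, 105] a132 y-139 z64 r147 ang0.450
(np.int64(220), np.int64(118)) [212, 81, 76] a136 y-138 z68 r152 ang0.463
(np.int64(221), np.int64(118)) [196, 72, 67] a139 y-138 z69 r155 ang0.462
(np.int64(222), np.int64(118)) [192, 69, 67] a142 y-139 z69 r158 ang0.453
(np.int64(223), np.int64(118)) [185, 68, 65] a145 y-138 z74 r163 ang0.469
(np.int64(224), np.int64(118)) [190, 69, 66] a148 y-139 z72 r165 ang0.455
(np.int64(225), np.int64(118)) [163, 70, 69] a152 y-138 z77 r170 ang0.471
(np.int64(221), np.int64(119)) [229, 99, 91] a139 y-136 z67 r154 ang0.447
(np.int64(222), np.int64(119)) [233, 70, 67] a142 y-136 z70 r159 ang0.454
(np.int64(223), np.int64(119)) [235, 66, 62] a145 y-136 z70 r161 ang0.446
(np.int64(224), np.int64(119)) [236, 62, 62] a149 y-136 z74 r166 ang0.463
(np.int64(225), np.int64(119)) [239, 65, 65] a152 y-136 z77 r170 ang0.468
(np.int64(226), np.int64(119)) [209, 66, 61] a154 y-137 z72 r170 ang0.437
[... 4431 characters left out ...]
-140 z61 r171 ang0.364
(np.int64(302), np.int64(223)) [131, 45, 40] a158 y-141 z63 r170 ang0.378
(np.int64(303), np.int64(223)) [83, 36, 32] a155 y-141 z63 r167 ang0.384
(np.int64(307), np.int64(223)) [80, 37, 35] a145 y-144 z66 r160 ang0.426
(np.int64(308), np.int64(223)) [123, 47, 43] a142 y-142 z60 r154 ang0.401
[-2.37, 1.39, 0.14, 0.0, 0.0, -0.001]
[-2.38, 1.39, 0.14, 0.0, 0.0, -0.001]
[-2.38, 1.39, 0.14, 0.0, 0.0, -0.001]
[-2.38, 1.39, 0.14, 0.0, 0.0, -0.001]
[-2.38, 1.39, 0.14, 0.0, 0.0, -0.001]
{'time_s': 13.3, 'tcp_pos': [402.3, 49.1, 212.0], 'tcp_rot': [179.9, 0.1, 171.8], 'wrist_force': [1.0, 1.1, -0.0], 'joints': [22.7, 30.9, -54.8, 123.7, 37.4, 43.6, 25.0]} 0.7996453376107063 0.0
```

```bash
python3 -m handwheel '[[0.8,-2.4,1.37,0,0,0,0],[0.8,-2.4,1.37,0,0,0,0],[0.8,-2.4,1.37,0,0,0,0],[0.8,-2.4,1.37,0,0,0,0],[0.8,-2.4,1.37,0,0,0,0]]'|grep tcp;python3 -m handwheel '[[0.8,0,0,2,0,0,0],[0.8,0,0,2,0,0,0],[0.8,0,0,0,0,0,0]]'
python3 - <<'E'
from h import *
show();plan((531.5,99.9,114),172,1)
p,d=cams.capture('scene')
K,e,M=cam('scene')
cv2.imwrite('pics/a6.png',cv2.resize(p[140:240,225:335,::-1],None,fx=6,fy=6,interpolation=cv2.INTER_CUBIC))
E
```

```text
tcp_pos: [532.1, 97.1, 211.7]
tcp_rot: [-180.0, -0.0, 171.6]
time_s: 14.28
tcp_pos: [530.5, 96.2, 170.5]
tcp_rot: [-179.9, -0.2, 171.6]
wrist_force: [-0.5, -0.2, 1.1]
width: 0.803
grasp_force: 0.0
{'time_s': 14.3, 'tcp_pos': [530.5, 96.2, 170.5], 'tcp_rot': [-179.9, -0.2, 171.6], 'wrist_force': [-0.5, -0.2, 1.1], 'joints': [13.1, 43.1, -49.2, 105.5, 41.4, 51.4, 25.6]} 0.8030137480953846 0.0
[-0.06, 0.39, 5.65, -0.002, -0.003, -0.006]
```

View pics/a6.png

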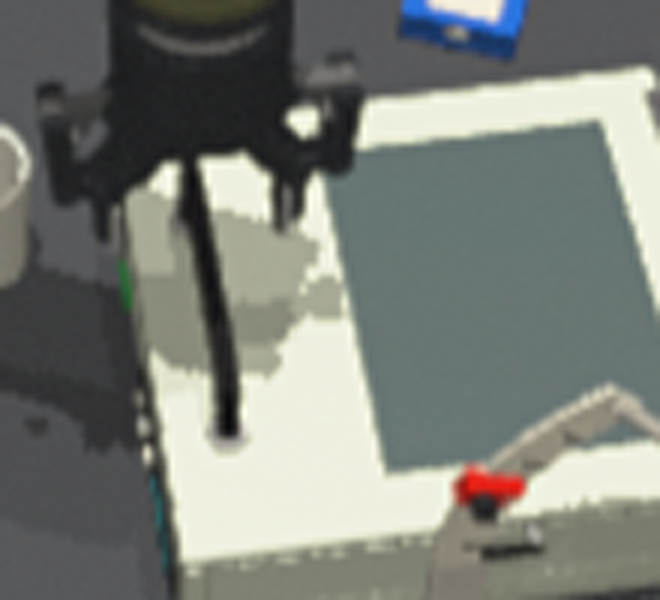

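The fingers, tips at (105,235) and (285,220), straddle the bar at about (200,215). The pointer needle is at (512,548) and the marker at (490,487). I'll descend and grip.

```bash
python3 -m handwheel '[[0.8,-0.06,0.35,2.5,0,0,0],[0.8,0,0,2,0,0,0],[0.8,0,0,1.1,0,0,0],[0.8,0,0,0,0,0,0]]'; python3 -m handwheel '[[0.4,0,0,0,0,0,0],[0.2,0,0,0,0,0,0],[0,0,0,0,0,0,0],[0,0,0,0,0,0,0],[0,0,0,0,0,0,0]]' 60
```

```text
time_s: 14.82
tcp_pos: [532.6, 100.0, 114.9]
tcp_rot: [-180.0, -0.1, 171.6]
wrist_force: [0.0, 0.1, 0.9]
width: 0.802
grasp_force: 0.0
time_s: 15.45
tcp_pos: [533.5, 101.5, 115.8]
tcp_rot: [179.9, 0.1, 171.6]
wrist_force: [-0.2, 3.0, 1.1]
width: 0.115
grasp_force: 58.5
```

```bash
python3 -m handwheel '[[0,0,0.12,-0.6,0,0,0],[0,0,0.17,-0.64,0,0,0],[0,0,0.35,-1.23,0,0,0],[0,0,0.41,-1.21,0,0,0],[0,0,0,0,0,0,0]]'
python3 - <<'E'
from h import *
s=status.observe();t=s['tcp_pos'];b=np.arcsin((t[2]-115.8+52)/255.4);print('phi from z',b-.2051,'from y',np.arccos((250-((t[:2]-[533.5,101.5])@[.139,.99]))/255.4)-.2051)
E
```

```text
time_s: 16.08
tcp_pos: [534.8, 111.4, 152.4]
tcp_rot: [179.9, 0.0, 171.6]
wrist_force: [2.9, 4.1, -6.7]
width: 0.112
grasp_force: 58.4
phi from z 0.1490578402223668 from y 0.14387056827630734
```

Lid lifting with −6.7 N, which is consistent with the spring. Continuing up the arc.

```bash
python3 -m handwheel '[[0,0,0.48,-1.19,0,0,0],[0,0,0.53,-1.16,0,0,0],[0,0,0.59,-1.13,0,0,0],[0,0,0.45,-0.8,0,0,0],[0,0,0,0,0,0,0]]'
python3 - <<'E'
from h import *
s=status.observe();t=s['tcp_pos'];b=np.arcsin((t[2]-115.8+52)/255.4);print('phi from z',b-.2051,'from y',np.arccos((250-((t[:2]-[533.5,101.5])@[.139,.99]))/255.4)-.2051)
for n in('top','scene'):
    p,d=cams.capture(n);np.savez(f'pics/{n}2.npz',p=p,d=d)
p=np.load('pics/scene2.npz')['p'];q=np.load('pics/top2.npz')['p']
c=lambda im,x0,y0,x1,y1,f:cv2.resize(im[y0:y1,x0:x1,::-1],None,fx=f,fy=f,interpolation=cv2.INTER_CUBIC)
cv2.imwrite('pics/a7.png',np.hstack([c(p,285,200,335,250,8),c(q,200,100,250,150,8)]))
E
```

```text
time_s: 16.7
tcp_pos: [537.4, 130.6, 194.8]
tcp_rot: [-179.9, -0.0, 171.6]
wrist_force: [2.7, 2.6, -8.8]
width: 0.116
grasp_force: 58.4
phi from z 0.333685438354753 from y 0.32290306224070403
```

View pics/a7.png

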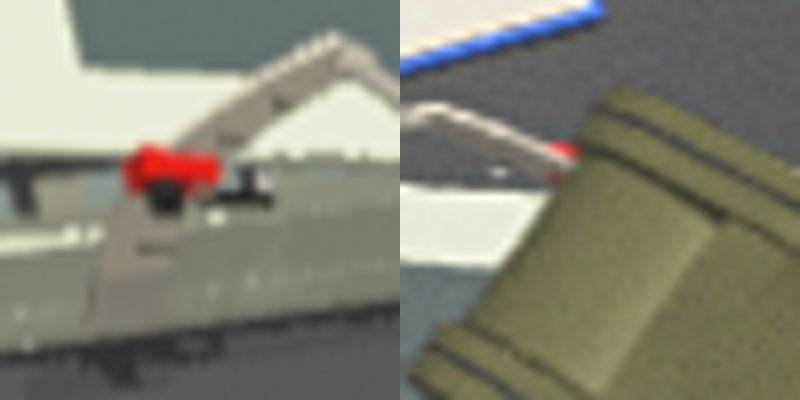

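The left crop shows the pointer tip at about (208,197), just below and beside the marker's inner end, which is the red right edge at x≈220, y≈148–185. It is close but still a little low. I'll work out the remaining angle from edge profiles.

Run:
```python
from h import *
X=np.load('pics/scene2.npz');p=X['p'].astype(int);C=cloud('scene',X['d'])
hx=np.array([.139,.990]);hy=np.array([-.990,.139]);H=np.array([533.5,101.5])+250*hx
def cast(u,v,y):
    e,d=rays('scene',(u,v));d=d[0];n=np.array([*hy,0]);t=(y-(e[:2]-H)@hy)/(d@n);P=e+t*d
    a=-(P[:2]-H)@hx;z=P[2]-106;return round(a,1),round(z,1),round(np.hypot(a,z),1),round(np.arctan2(z,a),3)
red=p[...,0]-(p[...,1]+p[...,2])/2
print('redness rows 216-226, cols 299-316');print(red[216:227,299:317].round(0).astype(int))
print('bright rows 216-228');print(p[216:229,303:322].sum(2)//3)
for v in range(222,227):
    print(v,[('%d,%d,%d'%tuple([-(C[v,u,:2]-H)@hx,(C[v,u,:2]-H)@hy,C[v,u,2]-106])) for u in range(309,320,1)])
for y in(-131,-137,-143): print(y,'ptr',cast(311,224.3,y),'red top',cast(309.5,218.3,y),'red bot',cast(309.5,223,y))
```

```text
redness rows 216-226, cols 299-316
[[  6   7   6   6   6   4   4   6  14  16  14  12  12  11  11  12  14  12]
 [  7   6   5  18  28  24  18  14  13  12  10  12  12   8  10   9  10  10]
 [ 10  10  19  72 124 108  86  53  35  41  32  30  24  12  10   9   8   9]
 [  5  18  58 118 192 192 176 145 130 132 113 110 101  36  12   8   8   9]
 [  7  74 118 144 204 208 208 200 200 198 194 194 190  86  10   2   5   4]
 [  0  84 126 144 187 185 176 180 193 195 193 198 196 111  10  -4   0   4]
 [ -6  48 112 130 108  86  60  76 114 134 125 131 140  78   5  -6  -2   3]
 [ -6  29  89  90  50  13   2   6  46  80  73  60  50   8  -6  -6  -2   2]
 [ -4   9  38  39  14   0  -2  -2  19  42  43  29  10   0  -1   0   0   2]
 [  4  10  12  13   8   2   0  -1   4  10  14   7   3   4   3   4   4   4]
 [ 10  12  12  12   9   6   5   4   4   8   6   5   8   8   7   6   7   6]]
bright rows 216-228
[[230 231 231 225 207 177 149 135 135 123 126 129 136 141 165 207 229 231
  230]
 [211 215 218 201 168 141 134 136 135 109 107 106 122 164 210 230 230 230
  230]
 [140 155 169 155 132 127 133 135 132 123 124 129 151 196
[... 1732 characters left out ...]
(134.6), np.float64(0.268)) red top (np.float64(138.3), np.float64(72.1), np.float64(156.0), np.float64(0.481)) red bot (np.float64(135.0), np.float64(44.7), np.float64(142.2), np.float64(0.32))
-137 ptr (np.float64(132.6), np.float64(47.9), np.float64(141.0), np.float64(0.346)) red top (np.float64(141.0), np.float64(83.8), np.float64(164.0), np.float64(0.536)) red bot (np.float64(137.8), np.float64(56.7), np.float64(149.0), np.float64(0.391))
-143 ptr (np.float64(135.4), np.float64(60.1), np.float64(148.1), np.float64(0.417)) red top (np.float64(143.7), np.float64(95.5), np.float64(172.5), np.float64(0.587)) red bot (np.float64(140.5), np.float64(68.8), np.float64(156.5), np.float64(0.455))
```

```bash
python3 -m handwheel '[[0,0,0.3,-0.5,0,0,0],[0,0,0.3,-0.45,0,0,0],[0,0,0.29,-0.43,0,0,0],[0,0,0,0,0,0,0],[0,0,0,0,0,0,0]]'
cat > chk.py <<'E'
from h import *
s=status.observe();t=s['tcp_pos'];print(t,s['wrist_force'],'phi z',np.arcsin((t[2]-115.8+52)/255.4)-.2051)
hx=np.array([.139,.990]);hy=np.array([-.990,.139]);H=np.array([533.5,101.5])+250*hx
A=[cams.capture('scene') for _ in range(6)]
p=np.mean([a[0].astype(float) for a in A],0);D=np.median([a[1] for a in A],0);C=cloud('scene',D)
red=p[...,0]-(p[...,1]+p[...,2])/2
print('red');print(red[217:227,306:318].round(0).astype(int));print('bright');print((p[217:229,306:322].sum(2)/3).astype(int))
for v in range(218,227):print(v,['%d,%d,%d'%(-(C[v,u,:2]-H)@hx,(C[v,u,:2]-H)@hy,C[v,u,2]-106) for u in range(306,319)])
E
python3 chk.py
```

```text
time_s: 17.42
tcp_pos: [538.6, 138.9, 208.7]
tcp_rot: [-179.9, -0.0, 171.6]
wrist_force: [1.2, -1.2, -7.0]
width: 0.118
grasp_force: 58.5
[538.56462771 138.93887149 208.65295254] [ 1.23177963 -1.16240127 -7.00627554] phi z 0.39795487238727817
red
[[ 13  12  12  11  11  11   8   9   9  10  11  11]
 [ 54  35  42  32  30  24  12  10   7   5   5   8]
 [146 130 132 114 110 101  36  10   4   2   3   5]
 [201 199 199 194 195 189  86   7  -3   0   2   5]
 [182 194 197 193 199 197 113  12  -4  -1   2   5]
 [ 75 115 134 125 130 143 111  20  -3  -1   1   2]
 [  6  47  81  71  53  34  21   4   0   1   2   2]
 [ -1  19  42  41  24   9   3   4   4   5   4   5]
 [  0   3  10  16   9   6   6   6   6   7   7   7]
 [  5   5   9   9   7   9   9   7   7   7   6   7]]
bright
[[180 166 141 134 137 136 110 109 105 116 136 176 208 212 210 211]
 [146 133 128 134 136 132 125 123  96  80 112 145 151 144 145 152]
 [120 113 117 126 128 123 128 139 107  78  80 104 116 120 130 135]
 [ 99  99  99 102 102 105 116 138 110  70  62  91 129 141 144 145]
 [ 90  91  89  93  92  96 110 124 100  65  59  93 147 174 152 146]

[... 1558 characters left out ...]
,-136,53', '127,-136,52', '124,-135,50', '121,-135,49', '118,-135,49', '115,-134,46', '112,-135,46']
224 ['149,-143,66', '146,-143,64', '141,-137,53', '138,-137,53', '136,-138,54', '133,-138,53', '130,-137,50', '127,-138,50', '124,-137,47', '121,-137,47', '119,-137,47', '115,-137,45', '112,-136,44']
225 ['150,-145,65', '147,-146,66', '137,-129,30', '126,-112,-5', '123,-112,-6', '120,-112,-6', '118,-113,-4', '114,-113,-6', '112,-114,-5', '109,-114,-5', '106,-114,-5', '104,-115,-5', '100,-115,-6']
226 ['149,-145,59', '146,-145,57', '136,-129,23', '127,-115,-4', '123,-114,-7', '121,-116,-3', '119,-117,-3', '115,-116,-6', '113,-117,-4', '110,-117,-4', '107,-118,-5', '104,-118,-4', '101,-118,-5']
```

The averaged depth puts the pointer's apparent angle at about 0.386 and the middle of the marker's inner end at about 0.39. I'll add a tiny trim, let it settle, and check the lid and the other things.

```bash
python3 -m handwheel '[[0,0,0.08,-0.12,0,0,0],[0,0,0,0,0,0,0],[0,0,0,0,0,0,0],[0,0,0,0,0,0,0],[0,0,0,0,0,0,0]]'; python3 chk.py | sed -n '1,26p' | cut -c1-70
python3 - <<'E'
from h import *
p,d=cams.capture('top');C=cloud('top',d);Z=C[...,2]
for nm,lo,hi in(('blue',(105,100,40),(125,255,255)),('yellow',(20,100,60),(36,255,255)),('green',(45,100,40),(85,255,255))):
    v,u=np.where((mask(p,lo,hi)>0)&(np.hypot(C[...,0]-500,C[...,1]+215)<140)&(Z>42)&(Z<56));print(nm,rect(plane('top',np.c_[u,v],48)) if len(v) else None)
p0=np.load('pics/scene0.npz')['p'].astype(int);p1=cams.capture('scene')[0].astype(int)
for n,(u,v) in dict(pot=(230,299),bottle=(139,307),jar=(221,174)).items():print(n,np.abs(p1-p0)[v-16:v+17,u-14:u+15].mean().round(1))
E
```

```text
time_s: 18.35
tcp_pos: [538.7, 139.8, 209.9]
tcp_rot: [-179.9, -0.0, 171.6]
wrist_force: [-1.0, -5.4, -3.0]
width: 0.114
grasp_force: 58.8
[538.71863764 139.82540326 209.90442929] [-0.9585674  -5.42755421 -3.0
red
[[ 12  12  12  10  11  11   8   9   9  11  11  11]
 [ 54  35  42  32  30  24  12  10   7   4   5   6]
 [147 130 132 114 110 101  36  10   3   1   2   4]
 [201 199 199 194 195 189  86   7  -3   0   2   6]
 [182 194 195 194 199 198 114  13  -4  -1   2   4]
 [ 76 115 134 125 130 143 112  27   0   1   1   2]
 [  6  46  81  71  53  32  18   3   1   2   2   2]
 [ -2  20  43  41  24   9   4   4   5   5   5   5]
 [  0   3  10  16   8   6   6   7   6   7   6   6]
 [  4   5   9   9   7   9   9   7   7   6   7   7]]
bright
[[169 164 141 134 137 136 110 108 105 116 133 171 205 208 209 209]
 [145 132 128 134 136 132 125 123  96  76 104 136 146 137 139 146]
 [120 114 118 127 128 124 128 139 107  73  75 101 115 119 129 132]
 [ 99  99  99 102 102 105 116 138 109  70  63  94 127 151 146 144]
 [ 90  91  91  92  92  96 109 120  93  61  56  92 137 171 147 145]
 [ 63  66  73  91  94  91  73  61  48  36  36  60  91 124 117 138]
 [ 47  49  73  99 119 122  76  56  44  43  42  43  42  51  84 130]
 [ 39  47  90 107 139 150 115 104  99  98  98  98  93  92 105 131]
 [ 31  53 116 128 134 140 138 134 134 134 135 135 135 134 134 135]
 [ 59  84 170 177 146 173 178 144 135 135 134 138 138 138 134 130]
 [106 119 191 195 151 188 192 144 129 128 127 132 134 133 127 121]
 [133 132 145 140 127 137 134 123 120 120 120 120 120 121 121 120]]
218 ['147,-129,72', '144,-129,73', '141,-129,71', '139,-129,70', '136,
blue (array([ 497.5, -254.8]), array([9., 0.]), 45.6)
yellow (array([ 583.2, -180.4]), array([45.6, 55.6]), 52.8)
green (array([ 542.8, -241. ]), array([88.7, 46.4]), 53.1)
pot 2.2
bottle 2.0
jar 16.5
```

```bash
python3 -c "
from h import *
show();print(robot.finish_job())"
```

```text
{'time_s': 18.8, 'tcp_pos': [538.7, 139.8, 209.9], 'tcp_rot': [-179.9, -0.0, 171.6], 'wrist_force': [-1.0, -4.5, -2.6], 'joints': [9.5, 41.4, -50.9, 100.3, 37.8, 57.1, 25.5]} 0.11386264699411093 58.776644468307495
the job is handed in; nothing more can be done
None
```

I handed the job in at 18.8 s: the blue box lies square in its place with the neighbours unmoved when I let go, and the arm is holding the lid steady at about 0.40 rad, my best reading of the marker (good to 0.01–0.02 rad). The marker, pot and bottle look unchanged; the jar's patch of the picture differed from the start, probably arm or shadow, and I didn't check it further.

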